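# Light on and one click brighter in the mixer corner

## Robot

A 7-joint arm with a two-finger parallel gripper is mounted at the origin on the work surface. World frame = base frame: x ahead of the robot, y to its left, z up, the work surface at z = 0. Lengths are in m, angles in rad, forces in N, time in s.
With the tool pointing down it reaches from about 0.425 to 0.925 m from the base axis. Payload 6.8 kg.
Tool frame: the origin (TCP) lies on the centre line of the jaws, within the pads' length; the fingertips stand 11 mm ahead of it and the grasp point (between the pads) lies 8 mm behind it; z points along the fingers, y is the direction in which the jaws open and shut (so a half turn about z gives the same grasp; the last joint's range is limited). The gripper opens to 85 mm and grips with 20 to 120 N. Pads are 22 mm wide; open, the fingers measure 114 mm over their backs; the gripper's body (76 mm by 85 mm) begins 54 mm behind the grasp point. The pads swing forward as they close: fully open they stand 13 mm farther back than shut.
Start: joints at [-1.245, 0.477, 0.022, 1.555, -0.011, 1.109, -0.083], TCP at [0.284, 0.612, 0.242] pointing down, gripper open.
Joint ranges: [-2.96, 2.96], [-0.34, 2.1], [-1.41, 1.46], [0.24, 2.44], [-1.37, 4.51], [0.17, 1.92], [-2.96, 2.96]. Speed limits (rad/s): [2.39, 2.39, 3.14, 3.14, 3.14, 3.14, 3.14].

## Interface

Orientations are given as a rotation vector (axis times angle).
In Python, from bench import r gives the robot as it stands.
- The arm moves only by the tool send_rows, never from a script. Its argument "deltas" is a list of rows, each a list of 7 numbers: the opening, from 0 (shut) to 1 (fully open), then the shift along the tool's x, y, z as a fraction of full scale, then the turn, a rotation vector about the tool's x, y, z as a fraction of full scale. In form: [[hand, x, y, z, ax, ay, az], ...]. A call has 1 to 20 rows; each row is the pose to reach, as a shift and turn from the pose commanded when the call began, along the tool's axes at that moment, turning the shorter way round; what a row does not reach only later rows make up. Full scale, the value 1, is 150 mm for a shift and 180 degrees for a turn. A row lasts 1/12 s, in which the tool goes at most 41.7 mm and 7.16 degrees, less where a joint would pass 70% of its speed; a pose out of reach is approached as far as the arm can. A call with a number of a shift or a turn outside -1 to 1 is refused whole. A call with a gripper value outside its range is refused whole. The fingers move at their own pace and stop on an object; "squeeze" is the grip in N (left out, the last holds). Time passes only in rows, so rows that repeat a pose let the fingers close. It gives the time, the measured TCP pose, the force and the opening at its end, in the units of the state.
- r.get_obs(): the state, without advancing time (a new reading comes with each control period).
- r.grab_frame(name): name is "side" or "top" or "wrist"; returns a dict with "pixels" (480x640x3 uint8, red, green, blue), "camera_matrix" (3x3 intrinsics, pixels), "rvec" (rotation vector, rad) and "tvec" (3), from world to camera coordinates, as OpenCV has them. Camera axes: x right, y down, z forward; pixel columns grow to the right and rows downward; lengths in m; the calibration is good to about 2 mm. A picture is of the moment at which its call begins. There is no depth.
- r.hand_in(): hands the job in, once; it reports no verdict.
The state is a dict: "clock": time; "joints": joint angles; "qvel": joint speeds; "tau": joint torques, N m; "tcp_pos": TCP position; "orientation": TCP orientation; "contact_force": force on the tool from outside, world axes, zero at the start; "moment": the same for the moment, N m; "grip_width": finger opening in m.
Only numpy, scipy, OpenCV 4.12 (cv2) and the standard library are available. Lean on these libraries where they do the work, as an engineer would, in place of code of your own. Each camera call takes 0.05 s, during which the arm holds its last target. There are 200 camera calls.

## Task

Give the mixer corner working light: with a fingertip push the toggle on the cream light controller over to ON (towards the controller's back), and then, by fingertip friction on its top, roll the knurled dimmer wheel beside it the same way by one click, from low into the medium setting and no further. Nothing is to be pinched: do not lift the controller or shove it along the counter, and leave everything else standing where it is. Finish with the hand clear.

Things in the scene. Friction and masses are not known exactly. Their poses are not given: they have to be found in the camera images.
- controller: Cream light controller box, 110 (its x) x 170 (its y) x 64 mm high, about 0.85 kg, loose on rubber feet. Origin at the centre of its underside; x points to its back (away from the robot at yaw 0; yaw varies up to 0.5 rad either way), y to its left, z up. On its flat top: the toggle at y = +50 mm and the wheel at y = -45 mm.
- toggle_tip (a point): Centre of the round end of the steel toggle bat (moves with it). The bat is a round rod of 8 mm diameter; pivot in the box at x = 0, y = 50, z = 60 mm, and 34 mm from pivot to this point, so it ends about 95 mm above the counter. Off, it leans 0.45 rad to the controller's front (-x); on, 0.45 rad to its back (+x).
- toggle (a joint): Angle of the toggle, rad: about 0 = off (leaning to the front), about 0.92 = on (leaning to the back). A spring snaps it to the nearer end from either side of upright (0.45); about 1.5 N at the tip moves it.
- wheel_top (a point): Highest point of the dimmer wheel's rim, mid-width, fixed to the controller at x = 0, y = -45, z = 80 mm. The wheel, black with steel knurling, has 35 mm radius and 26 mm width; its axle lies level along the controller's y. Its top 16 mm stand out of the box, between two grey guards (8 mm thick, 60 mm long, up to z = 74 mm).
- mark (a point): The one orange knurl on the wheel's rim (turns with it): in the low setting it sits about 9 mm to the front (-x) of wheel_top, in medium 8 mm to the back of it, in high 24 mm to the back.
- dimmer (a joint): Angle of the wheel, rad: clicks at 0 (low, the start), 0.5 (medium), 1.0 (high). It grows as the top of the rim moves to the controller's back (+x), 17.5 mm of rim per click. Let go, it snaps to the nearest click (tipping over at about 0.25 and 0.75). About 1.5 N along the rim turns it: a fingertip pressed down with some 5 N drives it by friction.
- ramekin: White ceramic ramekin, 86 mm across, 45 mm high, beside the controller's left end; stands on the counter as a bystander; leave it alone. Origin at the centre of its underside.
- mat_clip: Red plastic pastry-mat roll clip, 75 x 22 x 25 mm, beside the controller's right end; stands on the counter as a bystander; leave it alone. Origin at the centre of its underside.
- pie_tin: Aluminium pie tin, 224 mm across, 32 mm high; stands on the counter as a bystander; leave it alone. Origin at the centre of its underside.
- mug: Blue mug, 80 mm across, 92 mm high; stands on the counter as a bystander; leave it alone. Origin at the centre of its underside.
- sugar_jar: Glass sugar jar, 84 mm across, 120 mm high; stands on the counter as a bystander; leave it alone. Origin at the centre of its underside.
- vanilla: Amber bottle, 48 mm across, 110 mm high; stands on the counter as a bystander; leave it alone. Origin at the centre of its underside.
Things that resemble listed ones, but are neither listed nor needed, are in the scene too. What is shaped like the controller but brown, purple or red is not meant.

How it is judged:
By the outcome, as a careful person would: the job done as asked, in the order asked, and still so for the second after the job is handed in, with the robot touching nothing.
It also fails if it takes over 38 s, if anything falls off the work surface, if the arm or the gripper's body presses on something with over 40 N, if the wrist force passes 120 N, or if a joint passes its speed limit or range.

## Working session

There is one attempt and no reset: what is moved stays moved. The work goes in short steps, Python scripts to look and compute and a tool call to move; the robot and the scene stay as the last step left them, time stands still between calls to the robot, and variables do not carry over. Pictures are saved under pics/ and viewed, about 8 in all and at most 12, crops included, and the job is handed in when it is done.

Besides the shell and the picture viewer there is one more tool, called as name(argument=value, ...), one argument or row to a line, values as JSON. send_rows: Moves the arm, as the interface text tells. Shift numbers are shares of 150 mm and turn numbers shares of 180 degrees, none past 1 either way. Its arguments: {"type":"object","properties":{"deltas":{"type":"array","items":{"type":"array","items":{"type":"number"}}},"squeeze":{"type":"number"}},"required":["deltas"]}

```bash
mkdir -p pics; python3 - <<'E'
from bench import r
import cv2,pickle
import numpy as np
o=r.get_obs(); print({k:np.round(v,3).tolist() for k,v in o.items()})
d={}
for n in("side","top"):
    f=r.grab_frame(n); d[n]=f
    cv2.imwrite(f"pics/{n}0.png",f["pixels"][:,:,::-1])
    R=cv2.Rodrigues(np.array(f["rvec"],float))[0]; print(n,-R.T@np.array(f["tvec"]), np.array(f["camera_matrix"])[0])
pickle.dump(d,open("f0.pkl","wb"))
E
```

```text
{'clock': 0.0, 'joints': [-1.245, 0.478, 0.022, 1.556, -0.012, 1.109, -0.083], 'qvel': [-0.0, -0.002, -0.001, -0.001, 0.001, 0.001, -0.002], 'tau': [0.0, -59.645, 1.608, -28.12, 0.012, 0.009, 0.0], 'tcp_pos': [0.283, 0.612, 0.241], 'orientation': [-0.676, -3.068, 0.003], 'contact_force': [0.037, 0.353, 0.507], 'moment': [0.011, -0.009, -0.002], 'grip_width': 0.085}
side [ 0.13826151 -0.59383043  1.0674465 ] [534.3162103    0.         318.36573403]
top [0.44845053 0.06875811 1.70404763] [616.89555443   0.         313.52590898]
```

View pics/top0.png

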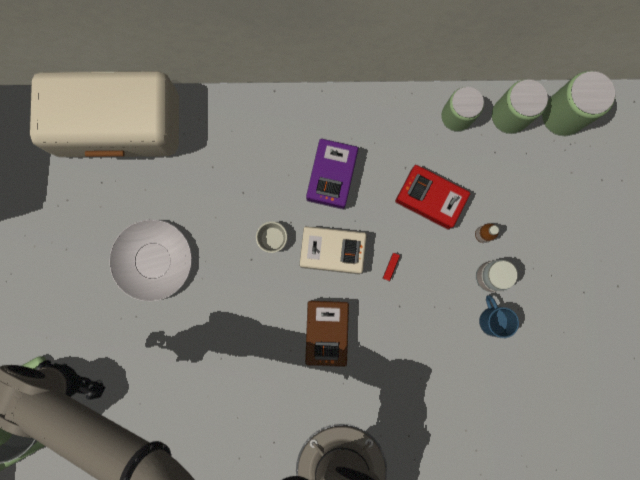

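View pics/side0.png

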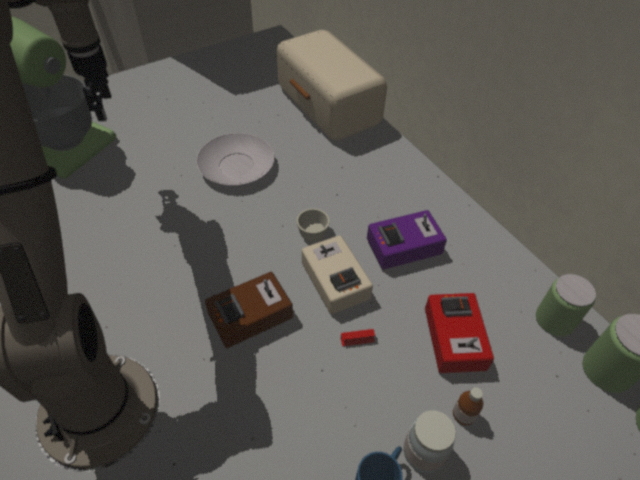

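The top view (+x up, +y left) shows the cream controller at about (333,250), with its toggle plate at about (315,247) and the wheel at about (350,251). In the side view it is at about (337,272). The ramekin is to its left and the red clip to its right. Next I'll measure the controller.

```bash
cat > h.py <<'E'
import cv2,numpy as np
def cam(f): 
    R=cv2.Rodrigues(np.array(f["rvec"],float))[0]; return np.array(f["camera_matrix"],float),R,np.array(f["tvec"],float).ravel()
def ray(f,uv,z):
    K,R,t=cam(f); c=-R.T@t; d=R.T@np.linalg.inv(K)@[uv[0],uv[1],1]; return c+d*(z-c[2])/d[2]
def proj(f,p):
    return cv2.projectPoints(np.array(p,float).reshape(-1,1,3),np.array(f["rvec"],float),np.array(f["tvec"],float),np.array(f["camera_matrix"],float),None)[0].reshape(-1,2)
def tri(fs,uvs):
    A=[];b=[]
    for f,u in zip(fs,uvs):
        K,R,t=cam(f);c=-R.T@t;d=R.T@np.linalg.inv(K)@[u[0],u[1],1];d/=np.linalg.norm(d);P=np.eye(3)-np.outer(d,d);A.append(P);b.append(P@c)
    return np.linalg.lstsq(np.vstack(A),np.hstack(b),rcond=None)[0]
E
python3 - <<'E'
import pickle
from h import *
d=pickle.load(open("f0.pkl","rb"))
def m(f,box):
    x0,y0,x1,y1=box; hsv=cv2.cvtColor(f["pixels"],cv2.COLOR_RGB2HSV)
    k=np.zeros((480,640),np.uint8); sub=hsv[y0:y1,x0:x1]
    k[y0:y1,x0:x1]=((sub[...,2]>150)&(sub[...,1]>25)&(sub[...,0]<35)).astype(np.uint8)*255
    return cv2.morphologyEx(k,cv2.MORPH_CLOSE,np.ones((9,9)))
out=[]
for n,box in(("top",(295,220,372,280)),("side",(295,230,380,315))):
    f=d[n];k=m(f,box);c=max(cv2.findContours(k,0,2)[0],key=cv2.contourArea)
    q=cv2.boxPoints(cv2.minAreaRect(c)); ap=cv2.approxPolyDP(cv2.convexHull(c),4,True)[:,0]
    print(n,cv2.contourArea(c),q.round(1).tolist(),ap.tolist())
    if n=="top":
        w=np.array([ray(f,p,.064)[:2] for p in q]); print(w.round(3).tolist(),w.mean(0),np.linalg.norm(np.diff(w,axis=0),axis=1))
    x0,y0,x1,y1=box; im=cv2.resize(f["pixels"][y0:y1,x0:x1,::-1],None,fx=5,fy=5,interpolation=cv2.INTER_CUBIC); out.append(cv2.resize(im,(390,int(im.shape[0]*390/im.shape[1]))))
h=max(o.shape[0] for o in out)
cv2.imwrite("pics/crop0.png",np.hstack([cv2.copyMakeBorder(o,0,h-o.shape[0],0,0,0) for o in out]))
E
```

```text
top 2377.5 [[298.8999938964844, 265.79998779296875], [303.29998779296875, 226.3000030517578], [365.29998779296875, 233.10000610351562], [360.8999938964844, 272.70001220703125]] [[304, 227], [364, 233], [361, 271], [301, 266]]
[[0.546, 0.108], [0.652, 0.095], [0.631, -0.07], [0.526, -0.057]] [0.58871442 0.01921673] [0.10654907 0.16692489 0.10643077]
side 2339.5 [[301.5, 248.89999389648438], [338.6000061035156, 227.60000610351562], [370.6000061035156, 283.6000061035156], [333.5, 304.8999938964844]] [[340, 236], [370, 284], [331, 299], [302, 249]]
```

View pics/crop0.png

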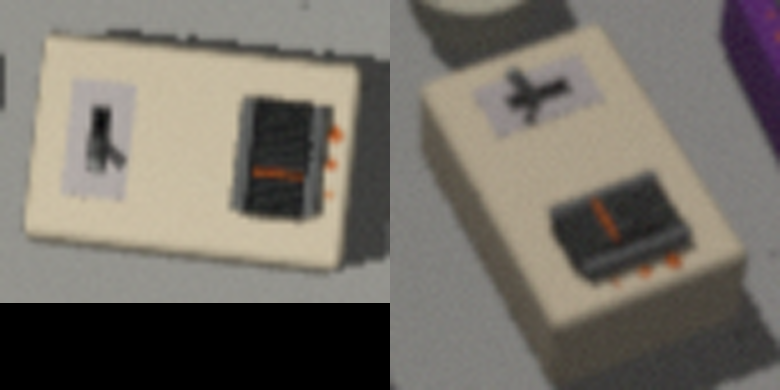

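send_rows(
  deltas=[
    [0,-0.2,-0.165,0,0,0,0],
    [0,-0.4,-0.33,0,0,0,0],
    [0,-0.6,-0.5,0,0,0,0],
    [0,-0.8,-0.66,0,0,0,0],
    [0,-1,-0.83,0,0,0,0],
  ],
  squeeze=20,
)

```text
clock: 0.52
tcp_pos: [0.3679, 0.4346, 0.2419]
orientation: [-0.676, -3.068, 0.001]
contact_force: [0.3, -0.7, -0.1]
grip_width: 0.0257
```

send_rows(
  deltas=[
    [0,-0.2,-0.165,0,0,0,0],
    [0,-0.4,-0.33,0,0,0,0],
    [0,-0.6,-0.5,0,0,0,0],
    [0,-0.8,-0.66,0,0,0,0],
    [0,-1,-0.83,0,0,0,0],
  ],
)

```text
clock: 0.93
tcp_pos: [0.4516, 0.2587, 0.2422]
orientation: [-0.676, -3.068, -0.0]
contact_force: [1.9, 0.3, 0.5]
grip_width: 0.0002
```

send_rows(
  deltas=[
    [0,-0.2,-0.165,0,0,0,0.04],
    [0,-0.4,-0.33,0,0,0,0.08],
    [0,-0.6,-0.5,0,0,0,0.12],
    [0,-0.8,-0.66,0,0,0,0.16],
    [0,-1,-0.83,0,0,0,0.2],
    [0,-1,-0.83,0,0,0,0.24],
    [0,-1,-0.83,0,0,0,0.28],
    [0,-1,-0.83,0,0,0,0.32],
    [0,-1,-0.83,0,0,0,0.36],
    [0,-1,-0.83,0,0,0,0.402],
    [0,-1,-0.83,0,0,0,0.402],
    [0,-1,-0.83,0,0,0,0.402],
  ],
)

```text
clock: 1.93
tcp_pos: [0.5348, 0.0845, 0.242]
orientation: [-2.354, -2.081, 0.001]
contact_force: [-1.0, 0.5, 0.6]
grip_width: 0.0002
```

```bash
python3 - <<'E'
from bench import r
import pickle
from h import *
from scipy.spatial.transform import Rotation as Ro
o=r.get_obs(); print(o["clock"],o["tcp_pos"],o["joints"],o["contact_force"],o["grip_width"]); print(Ro.from_rotvec(o["orientation"]).as_matrix().round(3))
f=r.grab_frame("wrist"); pickle.dump(f,open("w1.pkl","wb")); cv2.imwrite("pics/w1.png",f["pixels"][:,:,::-1])
K,R,t=cam(f); print(-R.T@t, R[2])
d=pickle.load(open("f0.pkl","rb"))
print("mark",tri([d["top"],d["side"]],[(349.9,254.4),(342.3,277.9)]))
print("BL",tri([d["top"],d["side"]],[(303.5,227),(340,235.5)]))
E
```

```text
1.9333 [0.53479181 0.08451574 0.24201891] [-0.66266877  0.27248476  0.47308199  1.90114849 -0.14579398  1.00211102
 -0.24873976] [-0.98581713  0.49163052  0.59106492] 0.00020862640151712996
[[ 0.123  0.992 -0.001]
 [ 0.992 -0.123 -0.   ]
 [-0.    -0.001 -1.   ]]
[0.54395537 0.16465966 0.37378851] [-0.03958501 -0.31493901 -0.94828606]
mark [ 0.57539201 -0.02815805  0.07967014]
BL [0.65171103 0.09430227 0.05866908]
```

View pics/w1.png

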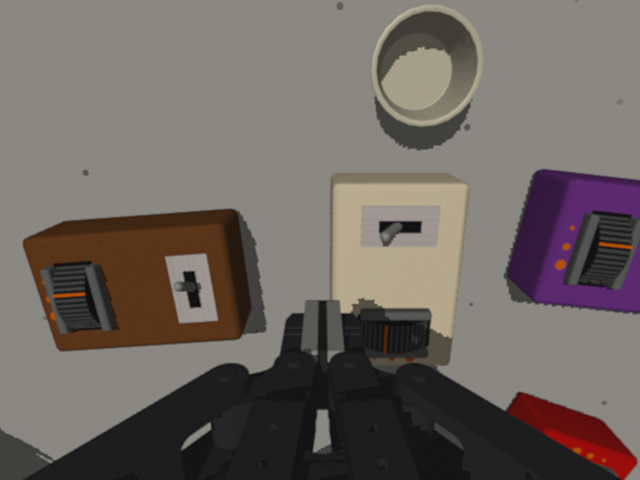

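The wrist view (+x right, +y up) shows the toggle's round end at about (387,238), leaning to the front. The orange mark is at about (386,335) and the shut fingertips at about (322,305). I'll cast those pixels onto planes and compare with the pose from the top view.

```bash
python3 - <<'E'
import pickle
from h import *
f=pickle.load(open("w1.pkl","rb")); d=pickle.load(open("f0.pkl","rb"))
c=np.array([.5887,.0192]);a=-.125;X=np.array([np.cos(a),np.sin(a)]);Y=np.array([-X[1],X[0]])
W=lambda x,y,z:np.r_[c+X*x+Y*y,z]
for n,p in(("tip",W(-.0148,.05,.0906)),("pivot",W(0,.05,.064)),("wtop",W(0,-.045,.08)),("mark",W(-.009,-.045,.079)),("BL",W(.055,.085,.064)),("FL",W(-.055,.085,.064)),("FR",W(-.055,-.085,.064)),("BR",W(.055,-.085,.064))):
    print(n,p.round(4),proj(f,p).round(1)[0],proj(d["top"],p).round(1)[0])
t=ray(f,(387,238),.0906)
print("ray tip",t,"mark",ray(f,(386,335),.079))
hsv=cv2.cvtColor(f["pixels"],cv2.COLOR_RGB2HSV)
k=((hsv[...,2]>120)&(hsv[...,1]>40)&(hsv[...,0]<30)&(hsv[...,0]>12)); 
for row in(200,250,280): 
    xs=np.where(k[row,300:500])[0]+300; print(row,xs.min(),xs.max(),hsv[row,345],hsv[row,310],"at z.064",ray(f,(xs.min(),row),.064).round(4),ray(f,(xs.max(),row),.064).round(4))
E
```

```text
tip [0.5802 0.0707 0.0906] [386.6 232.7] [312.8 252. ]
pivot [0.5949 0.0688 0.064 ] [400.  222.8] [313.5 247.3]
wtop [ 0.5831 -0.0254  0.08  ] [396.3 336.9] [349.2 250.8]
mark [ 0.5742 -0.0243  0.079 ] [385.4 336.2] [348.8 254.2]
BL [0.6539 0.0967 0.064 ] [473.9 179.5] [302.9 225.5]
FL [0.5447 0.1104 0.064 ] [331.9 179.1] [298.1 266.2]
FR [ 0.5235 -0.0583  0.064 ] [330.  365.5] [361.6 273.5]
BR [ 0.6327 -0.072   0.064 ] [451.  365.8] [366.  232.7]
ray tip [0.58023399 0.06647247 0.0906    ] mark [ 0.57476484 -0.02324338  0.079     ]
200 332 467 [ 20  57 184] [ 23  15 138] at z.064 [0.5429 0.094  0.064 ] [0.6484 0.081  0.064 ]
250 332 462 [ 20  57 183] [ 23  15 138] at z.064 [0.5381 0.0524 0.064 ] [0.644  0.0394 0.064 ]
280 332 458 [ 20  57 182] [ 26  15 137] at z.064 [0.535  0.0257 0.064 ] [0.6403 0.0128 0.064 ]
```

send_rows(
  deltas=[
    [0,-0.061,0.157,0,0,0,0],
    [0,-0.061,0.157,0.2,0,0,0],
    [0,-0.061,0.157,0.4,0,0,0],
    [0,-0.061,0.157,0.6,0,0,0],
    [0,-0.061,0.157,0.8,0,0,0],
    [0,-0.061,0.157,0.9,0,0,0],
    [0,-0.061,0.157,1.0,0,0,0],
    [0,-0.061,0.157,1.0,0,0,0],
    [0,-0.061,0.157,1.0,0,0,0],
  ],
)

```text
clock: 2.73
tcp_pos: [0.5568, 0.0722, 0.0919]
orientation: [-2.354, -2.079, 0.002]
contact_force: [0.9, 0.8, 0.2]
grip_width: 0.0002
```

```bash
python3 - <<'E'
from bench import r
import pickle
from h import *
f=r.grab_frame("wrist"); pickle.dump(f,open("w2.pkl","wb")); cv2.imwrite("pics/w2.png",f["pixels"][:,:,::-1])
E
```

```text
(no output)
```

View pics/w2.png

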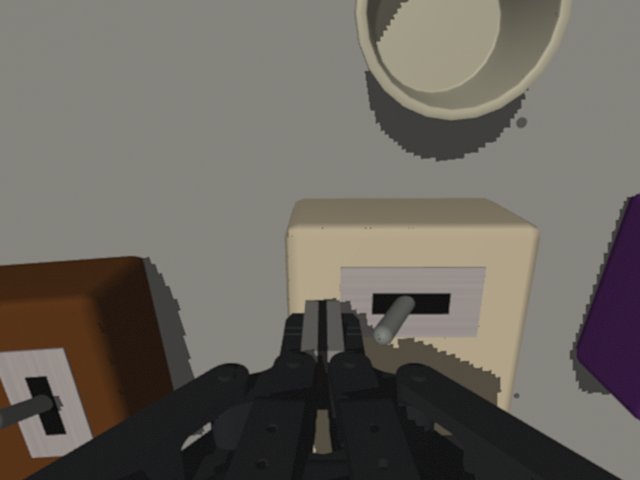

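The bat's end is at about (383,336), clear to the right of the shut fingers at 302–362 and level with the pads. Now I'll push it towards the back.

send_rows(
  deltas=[
    [0,0,0.03,0,0,0,0],
    [0,0,0.06,0,0,0,0],
    [0,0,0.08,0,0,0,0],
    [0,0,0.1,0,0,0,0],
    [0,0,0.12,0,0,0,0],
    [0,0,0.14,0,0,0,0],
    [0,0,0.16,0,0,0,0],
    [0,0,0.18,0,0,0,0],
    [0,0,0.2,0,0,0,0],
    [0,0,0.22,0,0,0,0],
    [0,0,0.22,0,0,0,0],
    [0,0,0.22,0,0,0,0],
  ],
)

```text
clock: 3.78
tcp_pos: [0.5901, 0.0681, 0.0921]
orientation: [2.357, 2.077, -0.0]
contact_force: [0.4, 0.0, 0.3]
grip_width: -0.0002
```

send_rows(
  deltas=[
    [0,0,-0.1,0,0,0,0],
    [0,0,-0.1,-0.15,0,0,0],
    [0,0,-0.1,-0.3,0,0,0],
    [0,0,-0.1,-0.4,0,0,0],
    [0,0,-0.1,-0.4,0,0,0],
    [0,0,-0.1,-0.4,0,0,0],
  ],
)

```text
clock: 4.28
tcp_pos: [0.5754, 0.0703, 0.1528]
orientation: [2.356, 2.077, 0.002]
contact_force: [-0.8, -0.1, -0.7]
grip_width: -0.0001
```

```bash
python3 - <<'E'
from bench import r
import pickle
from h import *
f=r.grab_frame("wrist"); pickle.dump(f,open("w3.pkl","wb")); cv2.imwrite("pics/w3.png",f["pixels"][:,:,::-1])
o=r.get_obs(); tc=o["tcp_pos"]; print(tc, "tcp px",proj(f,tc),"tip px",proj(f,tc-[0,0,.011]))
E
```

```text
[0.57472563 0.07028875 0.15191809] tcp px [[322.36626476 331.54938001]] tip px [[322.31890989 317.04638221]]
```

View pics/w3.png

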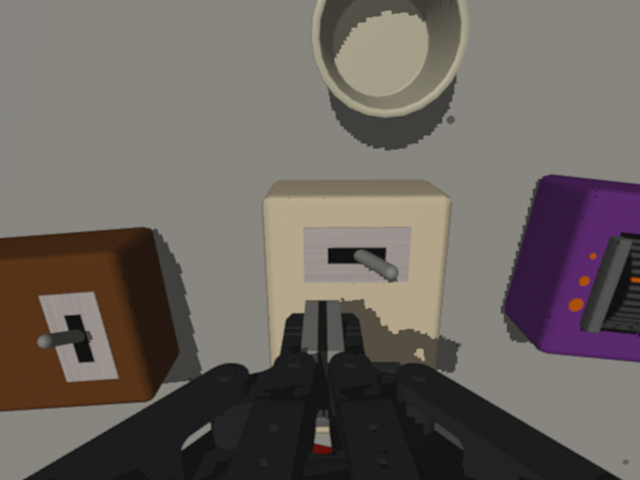

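The toggle now leans to the back: its tip is at about (392,272), right of its slot. Next I'll move above the wheel, slightly to the front of its top.

send_rows(
  deltas=[
    [0,-0.2,0.03,0,0,0,0],
    [0,-0.4,0.06,0,0,0,0],
    [0,-0.627,0.079,0,0,0,0],
    [0,-0.627,0.079,0.1,0,0,0],
    [0,-0.627,0.079,0.2,0,0,0],
    [0,-0.627,0.079,0.3,0,0,0],
    [0,-0.627,0.079,0.353,0,0,0],
    [0,-0.627,0.079,0.353,0,0,0],
    [0,-0.627,0.079,0.353,0,0,0],
  ],
)

```text
clock: 5.08
tcp_pos: [0.5744, -0.0246, 0.0986]
orientation: [-2.356, -2.077, 0.003]
contact_force: [0.4, -0.9, -0.1]
grip_width: -0.0002
```

```bash
python3 - <<'E'
from bench import r
import pickle
from h import *
o=r.get_obs(); print(o["tcp_pos"],o["contact_force"])
im=[]
for n in("wrist","side"):
    f=r.grab_frame(n); pickle.dump(f,open(n+"4.pkl","wb")); im.append(f)
a=im[0]["pixels"][200:400,200:460]; b=im[1]["pixels"][225:325,290:390]
cv2.imwrite("pics/c4.png",np.hstack([cv2.resize(a,(494,380)),cv2.resize(b,(300,380),interpolation=2) if 0 else cv2.copyMakeBorder(cv2.resize(b,(300,300),interpolation=2),0,80,0,0,0)])[:,:,::-1])
E
```

```text
[ 0.57443826 -0.02463951  0.09856141] [ 0.41361453 -0.93168091 -0.07498544]
```

View pics/c4.png

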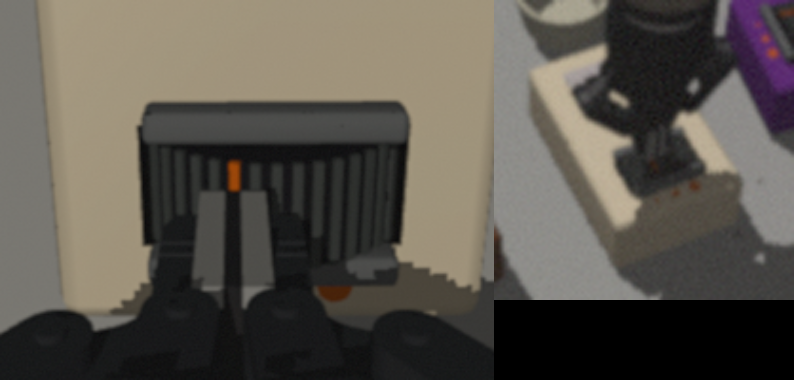

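The wrist crop shows the pads straight over the knurls. The orange mark, at about (234,175) in the crop, lines up with the seam between the pads, so it is about 9 mm in front of the wheel's top. Now I'll press down in small steps.

send_rows(
  deltas=[
    [0,0,0.01,0.02,0,0,0],
    [0,0,0.01,0.035,0,0,0],
    [0,0,0.01,0.04,0,0,0],
    [0,0,0.01,0.04,0,0,0],
  ],
)

```text
clock: 5.52
tcp_pos: [0.5765, -0.0247, 0.0933]
orientation: [-2.357, -2.077, 0.0]
contact_force: [0.0, 0.6, 0.1]
grip_width: -0.0001
```

send_rows(
  deltas=[
    [0,0,0,0.004,0,0,0],
    [0,0,0,0.008,0,0,0],
    [0,0,0,0.008,0,0,0],
  ],
)

```text
clock: 5.77
tcp_pos: [0.5765, -0.0248, 0.0921]
orientation: [-2.357, -2.077, 0.0]
contact_force: [-0.7, -0.7, -0.1]
grip_width: -0.0002
```

send_rows(
  deltas=[
    [0,0,0,0.003,0,0,0],
    [0,0,0,0.006,0,0,0],
    [0,0,0,0.006,0,0,0],
  ],
)

```text
clock: 6.02
tcp_pos: [0.5765, -0.0248, 0.0912]
orientation: [-2.357, -2.077, 0.0]
contact_force: [-0.0, 0.8, 0.5]
grip_width: -0.0003
```

send_rows(
  deltas=[
    [0,0,0,0.003,0,0,0],
    [0,0,0,0.004,0,0,0],
    [0,0,0,0.004,0,0,0],
  ],
)

```text
clock: 6.27
tcp_pos: [0.5767, -0.0248, 0.091]
orientation: [2.357, 2.077, 0.001]
contact_force: [-1.2, 0.2, 4.6]
grip_width: 0.0001
```

Contact: 4.6 N with the fingertips at z = 80 mm, which matches the wheel's top. I'll roll it back by about 15 mm with slightly more pressure.

send_rows(
  deltas=[
    [0,0,0,0.001,0,0,0],
    [0,0,0.01,0.002,0,0,0],
    [0,0,0.02,0.002,0,0,0],
    [0,0,0.03,0.002,0,0,0],
    [0,0,0.04,0.002,0,0,0],
    [0,0,0.05,0.002,0,0,0],
  ],
)

```text
clock: 6.77
tcp_pos: [0.5848, -0.0258, 0.091]
orientation: [2.356, 2.076, 0.002]
contact_force: [-0.4, 0.4, 6.1]
grip_width: -0.0001
```

```bash
python3 - <<'E'
from bench import r
import pickle
from h import *
o=r.get_obs(); print(o["tcp_pos"],o["contact_force"])
f=r.grab_frame("wrist"); p=f["pixels"]
g=pickle.load(open("wrist4.pkl","rb"))
for q in(g,f):
    h=cv2.cvtColor(q["pixels"],cv2.COLOR_RGB2HSV)[250:320,270:420]
    k=(h[...,1]>150)&(h[...,2]>100)&(h[...,0]<20); ys,xs=np.where(k); print(len(xs), (xs.mean()+270,ys.mean()+250) if len(xs) else None, ray(q,(xs.mean()+270,ys.mean()+250),.079) if len(xs) else None)
E
```

```text
[ 0.58477884 -0.02583824  0.0910352 ] [-0.36674863  0.37746843  6.06721396]
78 (np.float64(322.8205128205128), np.float64(291.85897435897436)) [ 0.57484831 -0.01725629  0.079     ]
28 (np.float64(317.5), np.float64(297.14285714285717)) [ 0.58329222 -0.01687751  0.079     ]
```

After 8.1 mm of finger travel the mark has moved 8.4 mm, so there is no slip. I'll carry on to about 16 mm in total, then lift straight up.

send_rows(
  deltas=[
    [0,0,0.01,0,0,0,0],
    [0,0,0.02,0,0,0,0],
    [0,0,0.03,0,0,0,0],
    [0,0,0.04,0,0,0,0],
    [0,0,0.05,0,0,0,0],
    [0,0,0.057,0,0,0,0],
    [0,0,0.057,0,0,0,0],
  ],
)

```text
clock: 7.4
tcp_pos: [0.5935, -0.027, 0.0908]
orientation: [2.356, 2.076, 0.002]
contact_force: [2.3, -0.1, 6.2]
grip_width: 0.0001
```

send_rows(
  deltas=[
    [0,0,0,-0.03,0,0,0],
    [0,0,0,-0.1,0,0,0],
    [0,0,0,-0.3,0,0,0],
    [0,0,-0.1,-0.5,0,0,0],
    [0,0,-0.2,-0.7,0,0,0],
    [0,0,-0.4,-0.8,0,0,0],
    [0,0,-0.6,-0.8,0,0,0],
    [0,0,-0.6,-0.8,0,0,0],
  ],
)

```text
clock: 8.07
tcp_pos: [0.4975, -0.0155, 0.2106]
orientation: [-2.354, -2.074, 0.003]
contact_force: [-0.7, -0.7, -1.7]
grip_width: -0.0
```

```bash
python3 - <<'E'
from bench import r
import pickle
from h import *
o=r.get_obs(); print(o["clock"],o["tcp_pos"],o["contact_force"])
g=r.grab_frame("wrist"); t=r.grab_frame("top"); s=r.grab_frame("side")
d=pickle.load(open("f0.pkl","rb"))
for n,q in(("top",t),("side",s)):
    A=cv2.absdiff(q["pixels"],d[n]["pixels"]).max(2); print(n,A[225:275,297:370].mean() if n=="top" else A[235:310,300:372].mean())
# controller outline in top
def rect(f):
    b=(295,220,372,280);h=cv2.cvtColor(f["pixels"],cv2.COLOR_RGB2HSV)[220:280,295:372]
    k=((h[...,2]>150)&(h[...,1]>25)&(h[...,0]<35)).astype(np.uint8); k=cv2.morphologyEx(k,3,np.ones((9,9)))
    return cv2.minAreaRect(max(cv2.findContours(k,0,2)[0],key=cv2.contourArea))
print(rect(d["top"]),rect(t))
out=[cv2.resize(g["pixels"],(480,360)),cv2.resize(t["pixels"][215:285,290:380],(310,240),interpolation=2)]
out[1]=cv2.copyMakeBorder(out[1],0,120,0,0,0)
cv2.imwrite("pics/w5.png",np.hstack(out)[:,:,::-1])
pickle.dump((g,t,s),open("f5.pkl","wb"))
E
```

```text
8.0667 [ 0.49752833 -0.0154875   0.21060821] [-0.67621654 -0.65651892 -1.69125935]
top 19.31150684931507
side 17.195
((37.1158561706543, 29.457319259643555), (62.393821716308594, 39.75535202026367), 6.340191841125488) ((36.95122146606445, 29.43902587890625), (62.504249572753906, 39.75535202026367), 6.340191841125488)
```

View pics/w5.png

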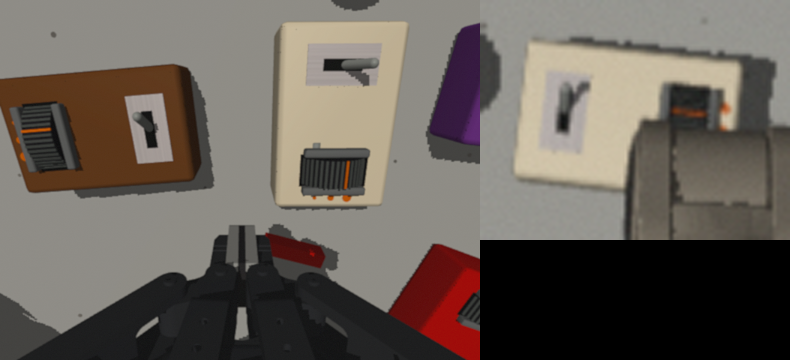

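The toggle leans to the back and the mark sits behind the wheel's top, at about (347,175) in the wrist half of the picture. I'll check its position in numbers, then hand in.

```bash
python3 - <<'E'
from bench import r
import pickle
from h import *
g,t,s=pickle.load(open("f5.pkl","rb"))
X=np.array([.992,-.1247]); wt=np.array([.5831,-.0254])
for n,f,(x0,y0,x1,y1) in(("wrist",g,(420,205,500,255)),("top",t,(342,237,357,251))):
    h=cv2.cvtColor(f["pixels"],cv2.COLOR_RGB2HSV)[y0:y1,x0:x1]
    k=(h[...,1]>130)&(h[...,2]>90)&(h[...,0]<20); ys,xs=np.where(k); u=(xs.mean()+x0,ys.mean()+y0); p=ray(f,u,.079); print(n,len(xs),u,p,"x from wheel top",(p[:2]-wt)@X)
print("toggle tip",(ray(g,(376*640/480,64*480/360),.0906)[:2]-[.5949,.0688])@X)
r.hand_in()
E
```

```text
wrist 160 (np.float64(462.15625), np.float64(232.55625)) [ 0.59135359 -0.02887983  0.079     ] x from wheel top 0.008621500649468025
top 8 (np.float64(350.125), np.float64(247.625)) [ 0.59162354 -0.02804198  0.079     ] x from wheel top 0.008784809509305163
toggle tip 0.017518264586977732
the job is handed in; nothing more can be done
```

I pushed the toggle to ON with the shut fingertips. Then I rolled the dimmer wheel one click to medium by friction, pressing with about 6 N over 17 mm of travel. I lifted straight off, drew the hand clear and handed in at about 8 s.

Last checks, taken with the hand clear:
- **Toggle:** it leans to the back, with its tip about 17 mm behind the pivot. About 15 mm was expected, and the reading is good to a few millimetres.
- **Dimmer:** the orange mark sits 8.6 mm (wrist view) and 8.8 mm (top view) behind the wheel's top. Medium should be 8 mm and high 24 mm, so it is in medium.
- **Controller:** its outline in the top view shifted by less than 0.2 pixel, about 0.3 mm, with no turn.
- **Bystanders:** nothing was touched on the way as far as the forces showed. I did not measure the bystanders' positions again.

No check failed or disagreed beyond a few millimetres.

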